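# Check a polishing film through its closed box with a loupe

## Robot

A 7-joint arm with a two-finger parallel gripper is mounted at the origin on a cart in front of the work surface, level with it; the furniture and walls round the work are solid. World frame = base frame: x ahead of the robot, y to its left, z up, the work surface at z = 0. Lengths are in m, angles in rad, forces in N, time in s.
With the tool pointing down it reaches from about 0.4 to 0.85 m from the base axis. Payload 10.4 kg.
Tool frame: the origin (TCP) lies between the finger pads; the fingertips stand 11 mm ahead of it and the grasp point (between the pads) lies 8 mm behind it (r.tcp_to_tips is the distance from the TCP to the fingertips, in m); z points along the fingers, y is the line along which they close (so a half turn about z gives the same grasp; the last joint's range is limited). The gripper opens to 87 mm and grips with 3 to 60 N. Pads are 19 mm wide; open, the fingers measure 117 mm over their backs; the gripper's body (75 mm by 190 mm) begins 51 mm behind the grasp point.
Start: joints at [1.221, 0.332, -0.065, 1.46, 0.022, 1.35, -0.088], TCP at [0.201, -0.592, 0.234] pointing down, gripper open.
Joint ranges: [-2.6, 2.6], [-0.5, 2.12], [-1.47, 1.34], [0.16, 2.42], [-1.27, 4.41], [0.06, 2.06], [-2.6, 2.6]. Speed limits (rad/s): [2.22, 2.22, 2.79, 2.79, 3.14, 3.14, 3.14].

## Interface

Orientations are given as a unit quaternion [x, y, z, w].
In Python, from bench import r gives the robot as it stands. The module is installed in compiled form; this text tells all that it offers.
- The arm moves only by the shell command python3 -m crank 'ROWS' [FORCE]. ROWS is JSON, a list of rows, each an object of numbers: "claw": the closure, from -1 (fully open) to 1 (shut); "dx", "dy", "dz": the shift along the tool's x, y, z each as a share of 3 cm, from -1 to 1; "ax", "ay", "az": the turn, a rotation vector about the tool's x, y, z each as a share of 6 degrees, from -1 to 1. A call has 1 to 8 rows; each row shifts and turns the commanded pose from where the row before left it, along the tool's axes as they then stand; what a row does not reach is not made up. A row lasts 1/12 s, in which the tool goes at most 41.7 mm and 7.16 degrees, less where a joint would pass 70% of its speed; a pose out of reach is approached as far as the arm can. A call with a number of a shift or a turn outside -1 to 1 is refused whole. A call with a gripper value outside its range is refused whole. The fingers move at their own pace and stop on an object; FORCE is the grip in N (left out, the last holds). Time passes only in rows, so rows that do not move let the fingers close. It gives the time, the measured TCP pose, the force, the opening and the grip force at its end, in the units of the state.
- r.read_state(): the state, without advancing time (a new reading comes with each control period).
- r.camera(name): name is "scene" or "top"; returns a dict with "color" (384x512x3 uint8, red, green, blue), "mtx" (3x3 intrinsics, pixels), "R" (3x3) and "t" (3): a world point X has camera coordinates R X + t. Camera axes: x right, y down, z forward; pixel columns grow to the right and rows downward; lengths in m; the calibration is good to about 2 mm. A picture is of the moment at which its call begins. There is no depth.
- r.close_job(): hands the job in; it is judged then, once.
The state is a dict: "time": time; "joint_positions": joint angles; "joint_vel": joint speeds; "joint_torque": joint torques, N m; "ee_pos": TCP position; "eef_rot": TCP orientation; "ft_force": force on the tool from outside, world axes, zero at the start; "torque": the same for the moment, N m; "width": finger opening in m; "grip_force": force on a finger pad.
Only numpy, scipy, OpenCV 4.12 (cv2) and the standard library are available. Lean on these libraries where they do the work, as an engineer would, in place of code of your own. Each camera call takes 0.05 s, during which the arm holds its last target. There are 200 camera calls.

## Task

Swing the open clear lid of the film box gently down until it is fully shut. Then pick up the black loupe, carry it over the top of the splash guard without bumping it, and finish holding the loupe still and upright about half a centimetre above the shut lid, centred over the film and never touching the box. Do not let go of the loupe at the end, and leave the dropper bottle, knob weight, key block and tape roll where they are.

Things in the scene. Friction and masses are not known exactly. Their poses are not given: they have to be found in the camera images.
- film_box: flat clear box of 118 x 118 mm and 24 mm high (27 mm with the lid shut) with a round brown polishing film of about 95 mm diameter in the middle of its floor, fixed to the bench. Origin: centre of its underside; z up; +x points from the lid's free edge to the hinge side, y along the hinge.
- film_box_lid (a joint): angle of the clear lid in rad: 0 fully shut (flat on its stop), 1.61 fully open. A light flat panel, 119 x 119 x 2 mm, pale label near the hinge; shut, its outer (top) face lies 2 to 3 mm above the hinge axis. Slightly stiff: it stays nearly upright, below about 40 degrees it may sink slowly. Pushed on its outer face (the side away from the robot while open) it swings towards the robot and down.
- lid_hinge (a point): middle of the lid's hinge axis, 24 mm above the bench on the box's +x side, 62 mm from the box's origin; the axis runs along the box's y; never moves relative to the box
- lid_edge (a point): middle of the lid's free edge, 122 mm from the hinge; moves with the lid
- film_centre (a point): the point over the film's centre at the height of the shut lid's top face (27 mm above the bench)
- loupe: black standing loupe, a round body 40 mm in diameter and 40 mm tall, about 45 g, standing upright on the bench to the left of the splash guard. Origin: centre of its underside; z up along its optical axis. May be gripped across its diameter.
- splash_guard: low white upright panel with a blue top edge and aluminium foot, 250 mm long, 16 mm thick at the foot rail (50 mm at its two cross feet), 80 mm high, fixed to the bench between the loupe and the film box. Origin: centre of its underside; x along its length, y across it (+y towards the loupe), z up.
- dropper: brown dropper bottle with a white top, 30 mm in diameter, 92 mm tall, loose, to be left alone. It and the loupe may stand in either of two places. Origin: centre of its underside
- knob_weight: brass-coloured knob weight, 36 mm in diameter, 46 mm tall, loose, to be left alone. Origin: centre of its underside
- key_block: aluminium block with black hex keys, 36 x 60 mm, 82 mm tall, loose, to be left alone. Origin: about the centre of its underside
- tape_roll: roll of tan tape, 92 mm across, 48 mm tall, loose, to be left alone. Origin: centre of its underside
There are look-alikes about, which are no part of the job. Leave any purple or turquoise look-alike of the loupe alone.

How it is judged:
On the way, in this order (a step that is already met when the one before it is completed fails the run):
1. the lid is fully shut (within 0.04 rad) (value of joint film_box_lid below 0.04 rad), for 0.2 s.
2. the gripped loupe passes over the splash guard, its underside above the guard's top (y of loupe in the frame of splash_guard between -0.05 and 0.05 m and x of loupe in the frame of splash_guard between -0.14 and 0.14 m and z of loupe in the frame of splash_guard between 0.08 and 0.5 m and contact force between the fingers and loupe above 1 N), for 0.02 s.
At the end, for the whole second after the job is handed in: The lid is shut (within 0.04 rad); the loupe is gripped, still and upright (within 0.1 rad), its underside 2 to 11 mm above the lid's top face and its axis within 8 mm of the film's centre; neither it nor the robot touches the box; the four bystanders are within 30 mm of where they stood (value of joint film_box_lid below 0.04 rad and horizontal distance between loupe and film_centre below 0.008 m and z of loupe in the frame of film_centre between 0.002 and 0.011 m and angle between loupe's own z axis and vertical below 0.1 rad and contact force between the fingers and loupe above 1 N and linear speed of loupe below 0.02 m/s and contact force between loupe and film_box below 0.05 N and contact force between each of the arm, the fingers and film_box below 0.5 N and distance of each of dropper, knob_weight, key_block, tape_roll from where it was at the start of the episode below 0.03 m); the arm keeps its last pose, push and grip.
It fails at once if the dropper bottle, knob weight, key block or tape roll is shifted more than 30 mm or tipped (distance of any of dropper, knob_weight, key_block, tape_roll from where it was at the start of the episode above 0.03 m or angle between any of dropper, knob_weight, key_block, tape_roll's own z axis and vertical above 0.4 rad).
It fails at once if the lid is slammed (swings faster than 2.5 rad/s) (velocity of joint film_box_lid below -2.5 rad/s).
It fails at once if the film box is pressed with more than 45 N (contact force between any of the arm, the fingers and film_box above 45 N).
It fails at once if the loupe touches the film box or its lid (contact force between loupe and film_box above 0.3 N).
It fails at once if the loupe bumps the splash guard (contact force between loupe and splash_guard above 0.5 N).
It also fails if it takes over 64 s, if anything falls off the work surface, if the arm or the gripper's body presses on something with over 40 N, if the wrist force passes 120 N, or if a joint passes its speed limit or range.

## Working session

There is one attempt and no reset: what is moved stays moved. The work goes in short steps, Python scripts to look and compute and a shell command to move; the robot and the scene stay as the last step left them, time stands still between calls to the robot, and variables do not carry over. Pictures are saved under pics/ and viewed, at most 10 in all, crops included, and the job is handed in when it is done.

```bash
mkdir -p pics; cat > h.py <<'E'
import numpy as np, cv2
from bench import r
from scipy.spatial.transform import Rotation as R
def shot(n,f):
    c=r.camera(n); cv2.imwrite(f,cv2.cvtColor(c['color'],cv2.COLOR_RGB2BGR)); return c
def back(c,u,v,z):
    d=c['R'].T@(np.linalg.inv(c['mtx'])@[u,v,1]); o=-c['R'].T@c['t']; return o+d*(z-o[2])/d[2]
def proj(c,X):
    p=c['mtx']@(c['R']@np.asarray(X)+c['t']); return p[:2]/p[2]
E
python3 - <<'E'
from h import *
a=shot('scene','pics/s0.png');b=shot('top','pics/t0.png')
import pickle
pickle.dump((a,b),open('cams.pkl','wb'))
for c in(a,b): print(-c['R'].T@c['t'],c['R'].round(2).tolist(),c['mtx'][0])
s=r.read_state();print(s['time'],s['ee_pos'],R.from_quat(s['eef_rot']).as_matrix().round(3),s['width'],r.tcp_to_tips)
E
```

```text
[0.18097328 0.86821949 0.46156292] [[-0.81, -0.58, 0.02], [-0.29, 0.38, -0.88], [0.5, -0.72, -0.48]] [362.39629578   0.         246.8252871 ]
[0.44432856 0.23498425 1.12288996] [[0.03, -1.0, -0.01], [-0.99, -0.03, -0.15], [0.15, 0.02, -0.99]] [416.28588771   0.         249.324328  ]
0.1 [ 0.20050695 -0.59160314  0.23283914] [[ 0.947  0.321 -0.   ]
 [ 0.321 -0.947  0.001]
 [-0.    -0.001 -1.   ]] 0.0868935554769638 0.011
```

View pics/s0.png

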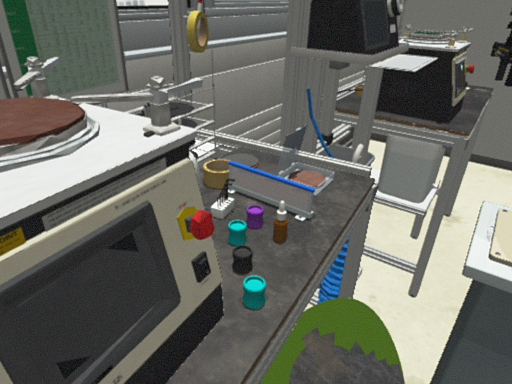

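View pics/t0.png

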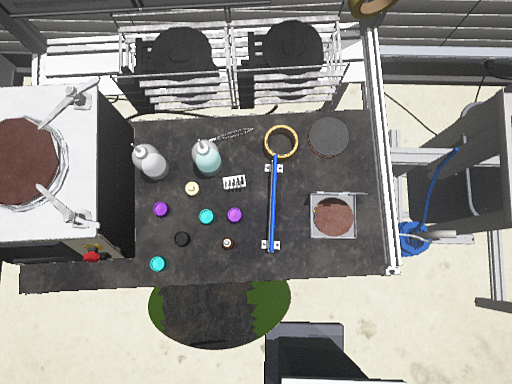

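The top view shows these loupe look-alikes: purple (161,209) and (235,215), turquoise (206,216) and (157,264), and black (181,239), which fits the black loupe. The dropper is at (227,243), the guard runs from (275,155) to (271,250), and the box is at about (333,215). I'll confirm with an enlarged crop.

```bash
python3 - <<'E'
from h import *
im=cv2.imread('pics/t0.png')
a=cv2.resize(im[190:270,145:245],None,fx=4,fy=4,interpolation=cv2.INTER_CUBIC)
b=cv2.resize(im[180:260,290:390],None,fx=4,fy=4,interpolation=cv2.INTER_CUBIC)
cv2.imwrite('pics/c1.png',np.hstack([a,b]))
import pickle
s,c=pickle.load(open('cams.pkl','rb'))
for n,u,v,z in [('loupe',181,239,.04),('drop',227.5,243,.09),('knob',192.5,188,.046),('key',234,183,.05),('tape',281,141,.048),('g1',275,156,.08),('g2',271,250,.08),('boxfilm',333,215,.003),('purp',235,215,.04),('turq',206,216,.04),('bot',206,155,.1)]:
    print(n,back(c,u,v,z).round(3))
E
```

```text
loupe [0.495 0.428 0.04 ]
drop [0.486 0.304 0.09 ]
knob [0.629 0.404 0.046]
key [0.645 0.295 0.05 ]
tape [0.762 0.174 0.048]
g1 [0.712 0.19  0.08 ]
g2 [0.472 0.196 0.08 ]
boxfilm [0.572 0.028 0.003]
purp [0.562 0.29  0.04 ]
turq [0.557 0.366 0.04 ]
bot [0.706 0.365 0.1  ]
```

View pics/c1.png

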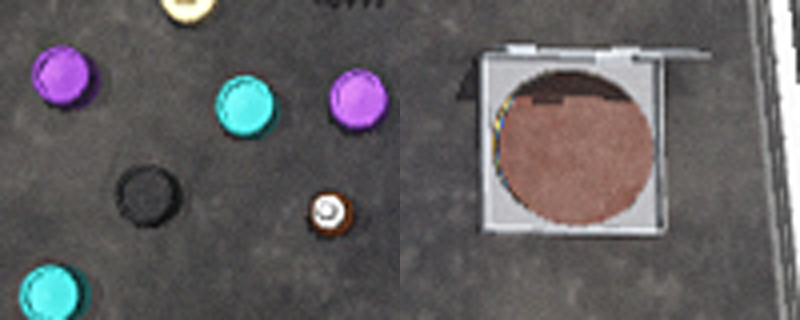

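```bash
python3 - <<'E'
from h import *
import pickle
s,c=pickle.load(open('cams.pkl','rb'))
f=lambda x,y:(290+(x-400+.5)/4-.5,180+(y+.5)/4-.5)
for p in [(483,233),(666,233),(481,57),(664,57)]: print(back(c,*f(*p),.024).round(4))
print('film',back(c,*f(575,147),.003).round(4))
print('lid top r/l',[back(c,*f(x,y),.146).round(4) for x,y in((710,55),(497,50))])
img=cv2.imread('pics/t0.png')
for n,C,k in(('t',c,'pics/t0.png'),('s',s,'pics/s0.png')):
    im=cv2.resize(cv2.imread(k),None,fx=4,fy=4,interpolation=cv2.INTER_CUBIC)
    def poly(P,col): cv2.polylines(im,[np.int32([[ (q+.5)*4-.5 for q in proj(C,p)] for p in P])],True,col,1)
    X,Y=.572,.026
    for z in(0,.024): poly([(X+a*.059,Y+b*.059,z) for a,b in((1,1),(1,-1),(-1,-1),(-1,1))],(0,255,0))
    t=np.linspace(0,6.28,40)
    poly([(X+.0475*np.cos(a),Y+.0475*np.sin(a),.003) for a in t],(255,0,0))
    poly([(X+.062+.0,Y-.0595,.024),(X+.062,Y+.0595,.024),(X+.067,Y+.0595,.146),(X+.067,Y-.0595,.146)],(0,0,255))
    u,v=np.int32(np.array(proj(C,(X,Y,.05)))*4)
    crop=im[v-240:v+240,u-200:u+200]; cv2.imwrite(f'pics/o{n}.png',crop)
cv2.imwrite('pics/o.png',np.hstack([cv2.imread('pics/ot.png'),cv2.imread('pics/os.png')]))
E
```

```text
[0.5081 0.0909 0.024 ]
[ 0.5113 -0.0288  0.024 ]
[0.6251 0.0929 0.024 ]
[ 0.6283 -0.0287  0.024 ]
film [0.5688 0.0267 0.003 ]
lid top r/l [array([ 0.6097, -0.0266,  0.146 ]), array([0.6095, 0.0992, 0.146 ])]
```

View pics/o.png

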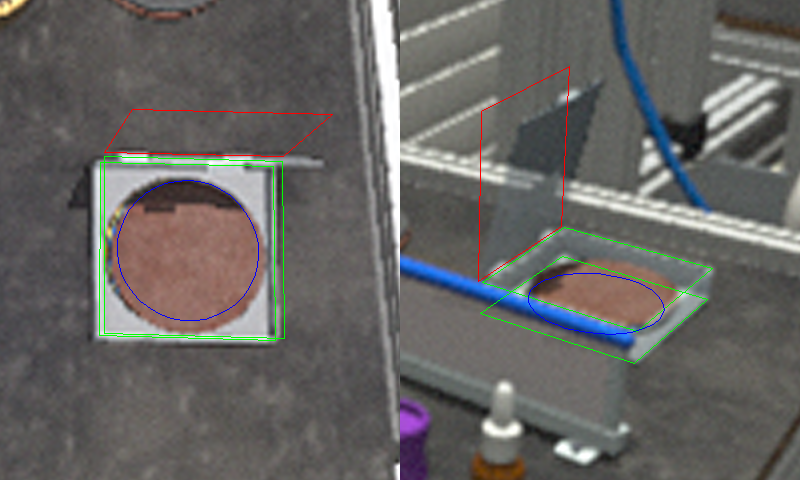

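The overlay puts the box centre near (0.568, 0.0275) and the hinge at x≈0.630. The lid leans about 80° towards the robot. Next I'll lift, square up the tool and travel inward.

```bash
python3 -m crank '[{"claw":1,"dz":-0.8,"az":0.78},{"claw":1,"dz":-0.8,"az":0.78},{"claw":1,"dz":-0.8,"az":0.78},{"claw":1,"dz":-0.8,"az":0.78},{"claw":1},{"claw":1,"dx":0.5,"dy":-0.97},{"claw":1,"dx":0.5,"dy":-0.97},{"claw":1,"dx":0.5,"dy":-0.97}]' 20
python3 -m crank '[{"claw":1,"dx":0.5,"dy":-0.97},{"claw":1,"dx":0.5,"dy":-0.97},{"claw":1,"dx":0.5,"dy":-0.97},{"claw":1,"dx":0.5,"dy":-0.97},{"claw":1,"dx":0.5,"dy":-0.97},{"claw":1,"dx":0.5,"dy":-0.97},{"claw":1,"dx":0.5,"dy":-0.97},{"claw":1}]'
```

```text
invalid input at $[0]: expected keys claw, dx, dy, dz, ax, ay, az
invalid input at $[0]: expected keys claw, dx, dy, dz, ax, ay, az
```

```bash
python3 -m crank '[{"claw":1,"dx":0,"dy":0,"dz":-0.8,"ax":0,"ay":0,"az":0.78},{"claw":1,"dx":0,"dy":0,"dz":-0.8,"ax":0,"ay":0,"az":0.78},{"claw":1,"dx":0,"dy":0,"dz":-0.8,"ax":0,"ay":0,"az":0.78},{"claw":1,"dx":0,"dy":0,"dz":-0.8,"ax":0,"ay":0,"az":0.78},{"claw":1,"dx":0,"dy":0,"dz":0,"ax":0,"ay":0,"az":0},{"claw":1,"dx":0.5,"dy":-0.97,"dz":0,"ax":0,"ay":0,"az":0},{"claw":1,"dx":0.5,"dy":-0.97,"dz":0,"ax":0,"ay":0,"az":0},{"claw":1,"dx":0.5,"dy":-0.97,"dz":0,"ax":0,"ay":0,"az":0}]' 20
```

```text
time: 0.77
ee_pos: [0.2458, -0.5035, 0.3286]
eef_rot: [1.0, -0.0, -0.0, -0.0]
ft_force: [0.8, 0.3, 0.7]
width: 0.0416
grip_force: 0.0
```

```bash
python3 -m crank '[{"claw":1,"dx":0.5,"dy":-1,"dz":0,"ax":0,"ay":0,"az":0},{"claw":1,"dx":0.5,"dy":-1,"dz":0,"ax":0,"ay":0,"az":0},{"claw":1,"dx":0.5,"dy":-1,"dz":0,"ax":0,"ay":0,"az":0},{"claw":1,"dx":0.5,"dy":-1,"dz":0,"ax":0,"ay":0,"az":0},{"claw":1,"dx":0.4,"dy":-1,"dz":0,"ax":0,"ay":0,"az":0},{"claw":1,"dx":0.4,"dy":-1,"dz":0,"ax":0,"ay":0,"az":0},{"claw":1,"dx":0.4,"dy":-1,"dz":0,"ax":0,"ay":0,"az":0},{"claw":1,"dx":0.4,"dy":-1,"dz":0,"ax":0,"ay":0,"az":0}]' && python3 -m crank '[{"claw":1,"dx":0.4,"dy":-1,"dz":0,"ax":0,"ay":0,"az":0},{"claw":1,"dx":0.4,"dy":-1,"dz":0,"ax":0,"ay":0,"az":0},{"claw":1,"dx":0.3,"dy":-1,"dz":0,"ax":0,"ay":0,"az":0},{"claw":1,"dx":0.3,"dy":-1,"dz":0,"ax":0,"ay":0,"az":0},{"claw":1,"dx":0.3,"dy":-1,"dz":0,"ax":0,"ay":0,"az":0},{"claw":1,"dx":0.3,"dy":-1,"dz":0,"ax":0,"ay":0,"az":0},{"claw":1,"dx":0.3,"dy":-1,"dz":0,"ax":0,"ay":0,"az":0},{"claw":1,"dx":0.3,"dy":-1,"dz":0,"ax":0,"ay":0,"az":0}]'
```

```text
time: 1.43
ee_pos: [0.3537, -0.263, 0.329]
eef_rot: [1.0, 0.0, -0.0, -0.0]
ft_force: [1.2, -0.2, 0.3]
width: 0.0009
grip_force: 0.0
time: 2.1
ee_pos: [0.4315, -0.0231, 0.3292]
eef_rot: [1.0, 0.0, -0.0, 0.0]
ft_force: [0.7, 0.6, -0.2]
width: 0.0007
grip_force: 0.0
```

```bash
python3 -m crank '[{"claw":1,"dx":0.8,"dy":-0.6,"dz":0,"ax":0,"ay":0,"az":0},{"claw":1,"dx":1,"dy":-0.6,"dz":0,"ax":0,"ay":0,"az":0},{"claw":1,"dx":1,"dy":-0.5,"dz":0,"ax":0,"ay":0,"az":0},{"claw":1,"dx":1,"dy":0,"dz":0,"ax":0,"ay":0,"az":0},{"claw":1,"dx":1,"dy":0,"dz":0,"ax":0,"ay":0,"az":0},{"claw":1,"dx":1,"dy":0,"dz":0,"ax":0,"ay":0,"az":0},{"claw":1,"dx":1,"dy":0,"dz":0,"ax":0,"ay":0,"az":0},{"claw":1,"dx":1,"dy":0,"dz":0,"ax":0,"ay":0,"az":0}]' && python3 -m crank '[{"claw":1,"dx":0.9,"dy":0,"dz":0,"ax":0,"ay":0,"az":0},{"claw":1,"dx":0,"dy":0,"dz":1,"ax":0,"ay":0,"az":0},{"claw":1,"dx":0,"dy":0,"dz":1,"ax":0,"ay":0,"az":0},{"claw":1,"dx":0,"dy":0,"dz":1,"ax":0,"ay":0,"az":0},{"claw":1,"dx":0,"dy":0,"dz":1,"ax":0,"ay":0,"az":0},{"claw":1,"dx":0,"dy":0,"dz":0,"ax":0,"ay":0,"az":0}]'
python3 - <<'E'
from h import *
a=shot('scene','pics/s1.png');b=shot('top','pics/t1.png')
s=r.read_state();print(s['ee_pos'],s['joint_positions'])
A=cv2.imread('pics/s1.png')[60:240,200:400];B=cv2.imread('pics/t1.png')[120:270,270:420]
f=lambda i:cv2.resize(i,(400,400),interpolation=cv2.INTER_CUBIC)
cv2.imwrite('pics/v1.png',np.hstack([cv2.resize(A,(440,396)),cv2.resize(B,(356,396))]))
E
```

```text
time: 2.77
ee_pos: [0.6669, 0.0261, 0.3283]
eef_rot: [1.0, 0.0, -0.001, 0.0]
ft_force: [-0.4, -0.8, 1.5]
width: 0.0003
grip_force: 0.0
time: 3.27
ee_pos: [0.6897, 0.0256, 0.2021]
eef_rot: [1.0, 0.001, -0.005, 0.001]
ft_force: [-0.4, -0.6, -1.0]
width: 0.0006
grip_force: 0.0
[0.69214157 0.02619316 0.20915432] [ 0.34079598  0.58686866 -0.6893534   1.25747325  0.36367416  1.42233091
 -1.88802724]
```

View pics/v1.png

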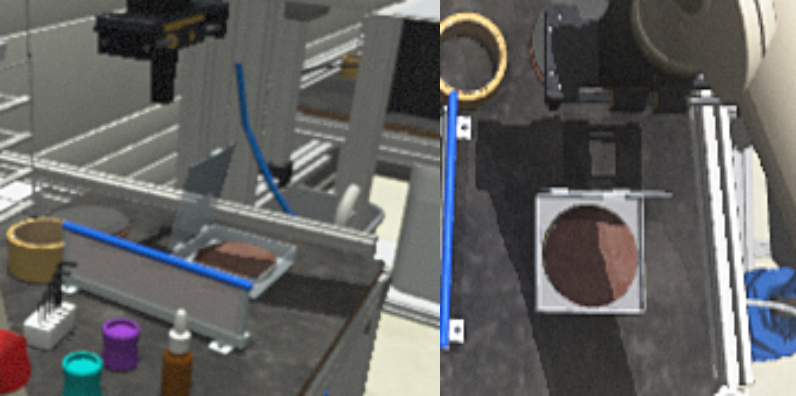

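The gripper hangs behind the lid (crop (165,70)) and everything is clear. I'll descend behind the lid and approach its outer face.

```bash
python3 -m crank '[{"claw":1,"dx":0,"dy":0,"dz":0.9,"ax":0,"ay":0,"az":0},{"claw":1,"dx":0,"dy":0,"dz":0.9,"ax":0,"ay":0,"az":0},{"claw":1,"dx":0,"dy":0,"dz":0.73,"ax":0,"ay":0,"az":0},{"claw":1,"dx":-0.6,"dy":0,"dz":0,"ax":0,"ay":0,"az":0},{"claw":1,"dx":-0.6,"dy":0,"dz":0,"ax":0,"ay":0,"az":0},{"claw":1,"dx":-0.4,"dy":0,"dz":0,"ax":0,"ay":0,"az":0},{"claw":1,"dx":0,"dy":0,"dz":0,"ax":0,"ay":0,"az":0}]'
```

```text
time: 3.95
ee_pos: [0.6445, 0.0268, 0.1366]
eef_rot: [1.0, 0.0, 0.001, 0.0]
ft_force: [-0.2, 0.4, 0.3]
width: 0.0003
grip_force: 0.0
```

```bash
python3 -m crank '[{"claw":1,"dx":-0.3,"dy":0,"dz":0.04,"ax":0,"ay":0,"az":0},{"claw":1,"dx":-0.3,"dy":0,"dz":0.04,"ax":0,"ay":0,"az":0},{"claw":1,"dx":-0.28,"dy":0,"dz":0.07,"ax":0,"ay":0,"az":0},{"claw":1,"dx":-0.28,"dy":0,"dz":0.07,"ax":0,"ay":0,"az":0},{"claw":1,"dx":-0.27,"dy":0,"dz":0.12,"ax":0,"ay":0,"az":0},{"claw":1,"dx":-0.27,"dy":0,"dz":0.12,"ax":0,"ay":0,"az":0},{"claw":1,"dx":-0.24,"dy":0,"dz":0.16,"ax":0,"ay":0,"az":0},{"claw":1,"dx":-0.24,"dy":0,"dz":0.16,"ax":0,"ay":0,"az":0}]' && python3 - <<'E'
from h import *
a=shot('scene','pics/s2.png')
cv2.imwrite('pics/v2.png',cv2.resize(cv2.imread('pics/s2.png')[60:240,200:400],(600,540),interpolation=cv2.INTER_CUBIC))
print(r.read_state()['ee_pos'])
E
```

```text
time: 4.62
ee_pos: [0.5803, 0.0265, 0.1116]
eef_rot: [1.0, 0.0, 0.001, 0.0]
ft_force: [0.5, 0.7, -0.3]
width: 0.0003
grip_force: 0.3
[0.57838178 0.02651028 0.11011849]
```

View pics/v2.png

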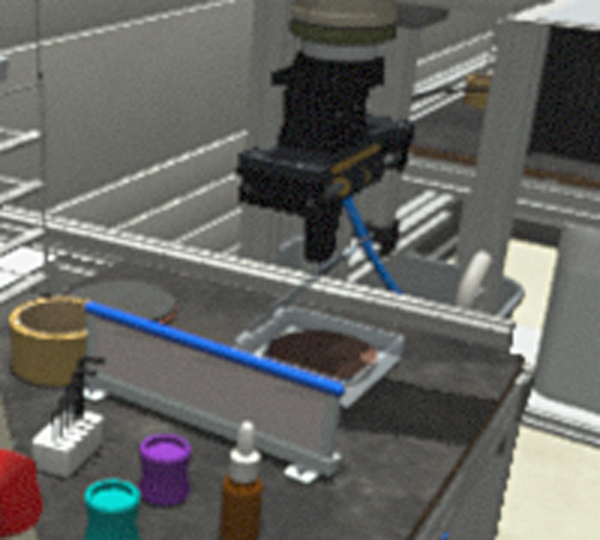

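The lid is now at about 45° and follows the fingertip (crop (275,300) to (350,258)). I'll carry on along the arc.

```bash
python3 -m crank '[{"claw":1,"dx":-0.2,"dy":0,"dz":0.17,"ax":0,"ay":0,"az":0},{"claw":1,"dx":-0.2,"dy":0,"dz":0.17,"ax":0,"ay":0,"az":0},{"claw":1,"dx":-0.18,"dy":0,"dz":0.23,"ax":0,"ay":0,"az":0},{"claw":1,"dx":-0.18,"dy":0,"dz":0.23,"ax":0,"ay":0,"az":0},{"claw":1,"dx":-0.13,"dy":0,"dz":0.26,"ax":0,"ay":0,"az":0},{"claw":1,"dx":-0.13,"dy":0,"dz":0.26,"ax":0,"ay":0,"az":0},{"claw":1,"dx":-0.08,"dy":0,"dz":0.26,"ax":0,"ay":0,"az":0},{"claw":1,"dx":-0.08,"dy":0,"dz":0.26,"ax":0,"ay":0,"az":0}]' && python3 -m crank '[{"claw":1,"dx":0,"dy":0,"dz":0.2,"ax":0,"ay":0,"az":0},{"claw":1,"dx":0,"dy":0,"dz":0.15,"ax":0,"ay":0,"az":0},{"claw":1,"dx":0,"dy":0,"dz":0.1,"ax":0,"ay":0,"az":0},{"claw":1,"dx":0,"dy":0,"dz":0,"ax":0,"ay":0,"az":0}]'
```

```text
time: 5.33
ee_pos: [0.5435, 0.0264, 0.0541]
eef_rot: [1.0, 0.0, -0.0, 0.0]
ft_force: [0.9, 1.0, 0.3]
width: 0.0005
grip_force: 0.2
time: 5.67
ee_pos: [0.5436, 0.0264, 0.0409]
eef_rot: [1.0, 0.0, -0.0, -0.0]
ft_force: [-0.1, -0.4, -0.4]
width: 0.0008
grip_force: 0.0
```

```bash
python3 -m crank '[{"claw":1,"dx":0,"dy":0,"dz":0.06,"ax":0,"ay":0,"az":0},{"claw":1,"dx":0,"dy":0,"dz":0.06,"ax":0,"ay":0,"az":0},{"claw":1,"dx":0,"dy":0,"dz":0,"ax":0,"ay":0,"az":0}]' && python3 -m crank '[{"claw":1,"dx":0,"dy":0,"dz":0.04,"ax":0,"ay":0,"az":0},{"claw":1,"dx":0,"dy":0,"dz":0,"ax":0,"ay":0,"az":0}]'
```

```text
time: 5.92
ee_pos: [0.5442, 0.0265, 0.0381]
eef_rot: [1.0, 0.0, 0.0, 0.0]
ft_force: [-0.5, 0.5, -0.4]
width: 0.0008
grip_force: 0.0
time: 6.08
ee_pos: [0.5442, 0.0265, 0.0378]
eef_rot: [1.0, 0.0, 0.0, 0.0]
ft_force: [-3.9, -1.2, 11.0]
width: 0.0002
grip_force: 5.5
```

```bash
python3 -m crank '[{"claw":1,"dx":0,"dy":0,"dz":0,"ax":0,"ay":0,"az":0},{"claw":1,"dx":0,"dy":0,"dz":0,"ax":0,"ay":0,"az":0},{"claw":1,"dx":0,"dy":0,"dz":0,"ax":0,"ay":0,"az":0},{"claw":1,"dx":0,"dy":0,"dz":-0.3,"ax":0,"ay":0,"az":0},{"claw":1,"dx":0,"dy":0,"dz":-1,"ax":0,"ay":0,"az":0},{"claw":1,"dx":0,"dy":0,"dz":-1,"ax":0,"ay":0,"az":0},{"claw":1,"dx":0,"dy":0,"dz":-1,"ax":0,"ay":0,"az":0},{"claw":1,"dx":0,"dy":0,"dz":-1,"ax":0,"ay":0,"az":0}]' && python3 -m crank '[{"claw":-1,"dx":0,"dy":0,"dz":-1,"ax":0,"ay":0,"az":0},{"claw":-1,"dx":0,"dy":0,"dz":-1,"ax":0,"ay":0,"az":0},{"claw":-1,"dx":0,"dy":-0.5,"dz":-0.7,"ax":0,"ay":0,"az":0},{"claw":-1,"dx":-0.1,"dy":-0.9,"dz":0,"ax":0,"ay":0,"az":0},{"claw":-1,"dx":-0.1,"dy":-0.9,"dz":0,"ax":0,"ay":0,"az":0},{"claw":-1,"dx":-0.1,"dy":-0.9,"dz":0,"ax":0,"ay":0,"az":0},{"claw":-1,"dx":-0.1,"dy":-0.9,"dz":0,"ax":0,"ay":0,"az":0},{"claw":-1,"dx":0,"dy":0,"dz":0,"ax":0,"ay":0,"az":0}]'
python3 - <<'E'
from h import *
a=shot('scene','pics/s3.png');b=shot('top','pics/t3.png')
s=r.read_state();print(s['ee_pos'],s['joint_positions'])
A=cv2.imread('pics/s3.png')[130:280,210:360];B=cv2.imread('pics/t3.png')[180:260,290:370]
cv2.imwrite('pics/v3.png',np.hstack([cv2.resize(i,(400,400),interpolation=cv2.INTER_CUBIC) for i in(A,B)]))
E
```

```text
time: 6.75
ee_pos: [0.5435, 0.0266, 0.1676]
eef_rot: [1.0, 0.0, 0.0, -0.0]
ft_force: [0.3, 0.2, 0.6]
width: 0.0003
grip_force: 0.0
time: 7.42
ee_pos: [0.5299, 0.1557, 0.2476]
eef_rot: [1.0, 0.004, 0.0, -0.001]
ft_force: [-0.7, 0.5, 0.9]
width: 0.0463
grip_force: 0.0
[0.53137399 0.15055935 0.24710716] [ 0.3715065   0.26567867 -0.85793402  1.60104339  0.20423265  1.36835102
 -2.07830176]
```

View pics/v3.png

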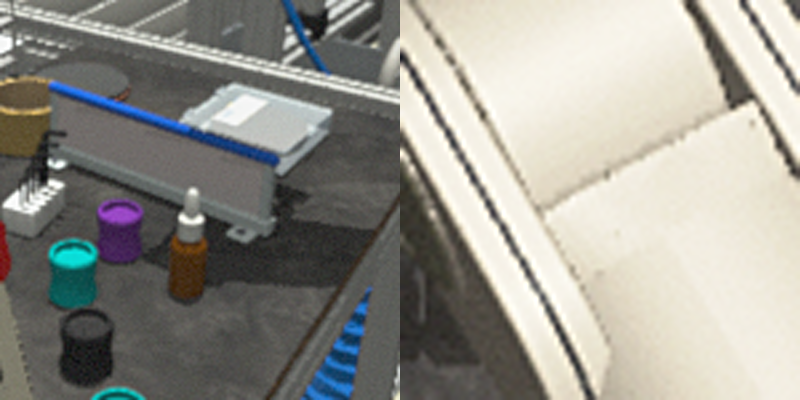

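The lid is flat shut. Keeping this yaw, joint 7 would run to its limit at the loupe, so I'll turn +90° (az −15 rows), which puts the fingers along world x, clear of the look-alikes and dropper.

```bash
python3 -m crank '[{"claw":-1,"dx":0,"dy":0,"dz":0,"ax":0,"ay":0,"az":-1},{"claw":-1,"dx":0,"dy":0,"dz":0,"ax":0,"ay":0,"az":-1},{"claw":-1,"dx":0,"dy":0,"dz":0,"ax":0,"ay":0,"az":-1},{"claw":-1,"dx":0,"dy":0,"dz":0,"ax":0,"ay":0,"az":-1},{"claw":-1,"dx":0,"dy":0,"dz":0,"ax":0,"ay":0,"az":-1},{"claw":-1,"dx":0,"dy":0,"dz":0,"ax":0,"ay":0,"az":-1},{"claw":-1,"dx":0,"dy":0,"dz":0,"ax":0,"ay":0,"az":-1},{"claw":-1,"dx":0,"dy":0,"dz":0,"ax":0,"ay":0,"az":-1}]' && python3 -m crank '[{"claw":-1,"dx":0,"dy":0,"dz":0,"ax":0,"ay":0,"az":-1},{"claw":-1,"dx":0,"dy":0,"dz":0,"ax":0,"ay":0,"az":-1},{"claw":-1,"dx":0,"dy":0,"dz":0,"ax":0,"ay":0,"az":-1},{"claw":-1,"dx":0,"dy":0,"dz":0,"ax":0,"ay":0,"az":-1},{"claw":-1,"dx":0,"dy":0,"dz":0,"ax":0,"ay":0,"az":-1},{"claw":-1,"dx":0,"dy":0,"dz":0,"ax":0,"ay":0,"az":-1},{"claw":-1,"dx":0,"dy":0,"dz":0,"ax":0,"ay":0,"az":-1},{"claw":-1,"dx":0,"dy":0,"dz":0,"ax":0,"ay":0,"az":0}]'
python3 - <<'E'
from h import *
import pickle
s,t=pickle.load(open('cams.pkl','rb'))
for c,u0,v0,n in((s,243,262,'s'),(t,181,239,'t')):
    im=c['color'].astype(int); h=14 if n=='s' else 11
    m=(im.max(2)<48)[v0-h:v0+h+1,u0-h:u0+h+1].astype(np.uint8)
    print(n,m.sum()); 
    nn,l,st,ce=cv2.connectedComponentsWithStats(m); k=1+st[1:,4].argmax(); print(st[k],ce[k]+[u0-h,v0-h])
print('scene loupe top',back(s,242.6,251.9,.04),'top',back(t,181.5,238.6,.04))
# shut lid: outer corners from scene crop (v3)
g=lambda x,y:(210+(x+.5)*.375-.5,130+(y+.5)*.375-.5)
for p in((185,122),(232,84),(331,106),(290,158)): print(back(s,*g(*p),.026).round(4))
S=r.read_state();print(S['ee_pos'],R.from_quat(S['eef_rot']).as_matrix().round(3).tolist(),S['joint_positions'].round(2) if hasattr(S['joint_positions'],'round') else S['joint_positions'],S['width'])
E
```

```text
time: 8.18
ee_pos: [0.5321, 0.1478, 0.2468]
eef_rot: [0.913, 0.408, -0.0, 0.0]
ft_force: [0.4, -0.2, 0.3]
width: 0.0868
grip_force: 0.0
time: 8.85
ee_pos: [0.5321, 0.1478, 0.2466]
eef_rot: [0.706, 0.708, -0.0, 0.0]
ft_force: [-1.1, 0.6, 0.2]
width: 0.0871
grip_force: 0.0
s 327
[  4   6  19  21 312] [242.00320513 264.2724359 ]
t 72
[ 7  4 14 15 54] [185.75925926 240.88888889]
scene loupe top [0.4948516 0.4305706 0.04     ] top [0.49628919 0.42708298 0.04      ]
[0.6227 0.0851 0.026 ]
[ 0.6309 -0.0302  0.026 ]
[ 0.5182 -0.0435  0.026 ]
[0.5014 0.0916 0.026 ]
[0.53212115 0.14780098 0.24664053] [[-0.003, 1.0, -0.0], [1.0, 0.003, -0.001], [-0.001, -0.0, -1.0]] [ 0.56  0.35 -1.11  1.59  0.32  1.4  -0.58] 0.08712087707010531
```

```bash
python3 -m crank '[{"claw":-1,"dx":0.9,"dy":-0.15,"dz":0,"ax":0,"ay":0,"az":0},{"claw":-1,"dx":1,"dy":-0.15,"dz":0,"ax":0,"ay":0,"az":0},{"claw":-1,"dx":1,"dy":-0.15,"dz":0,"ax":0,"ay":0,"az":0},{"claw":-1,"dx":1,"dy":-0.15,"dz":0,"ax":0,"ay":0,"az":0},{"claw":-1,"dx":1,"dy":-0.15,"dz":0,"ax":0,"ay":0,"az":0},{"claw":-1,"dx":1,"dy":-0.15,"dz":0,"ax":0,"ay":0,"az":0},{"claw":-1,"dx":1,"dy":-0.15,"dz":0,"ax":0,"ay":0,"az":0},{"claw":-1,"dx":1,"dy":-0.15,"dz":0,"ax":0,"ay":0,"az":0}]' && python3 -m crank '[{"claw":-1,"dx":1,"dy":0,"dz":0,"ax":0,"ay":0,"az":0},{"claw":-1,"dx":0.47,"dy":0,"dz":0.3,"ax":0,"ay":0,"az":0},{"claw":-1,"dx":0,"dy":0,"dz":1,"ax":0,"ay":0,"az":0},{"claw":-1,"dx":0,"dy":0,"dz":1,"ax":0,"ay":0,"az":0},{"claw":-1,"dx":0,"dy":0,"dz":1,"ax":0,"ay":0,"az":0},{"claw":-1,"dx":0,"dy":0,"dz":1,"ax":0,"ay":0,"az":0},{"claw":-1,"dx":0,"dy":0,"dz":0,"ax":0,"ay":0,"az":0}]'
python3 - <<'E'
from h import *
a=shot('scene','pics/s4.png')
s=r.read_state();print(s['ee_pos'],s['joint_positions'])
cv2.imwrite('pics/v4.png',cv2.resize(cv2.imread('pics/s4.png')[130:310,180:340],(640,600),interpolation=cv2.INTER_CUBIC)[:600])
E
```

```text
time: 9.52
ee_pos: [0.4962, 0.3867, 0.2466]
eef_rot: [0.709, 0.705, -0.0, 0.0]
ft_force: [-0.0, 0.9, 1.0]
width: 0.0871
grip_force: 0.0
time: 10.1
ee_pos: [0.4949, 0.4268, 0.1115]
eef_rot: [0.709, 0.706, -0.004, 0.0]
ft_force: [-0.8, -1.2, 0.3]
width: 0.0865
grip_force: 0.0
[0.49557896 0.42814762 0.11509717] [-0.11540594  0.69246772 -0.97905485  1.46843417  0.58223635  1.296762
 -1.15178992]
```

View pics/v4.png

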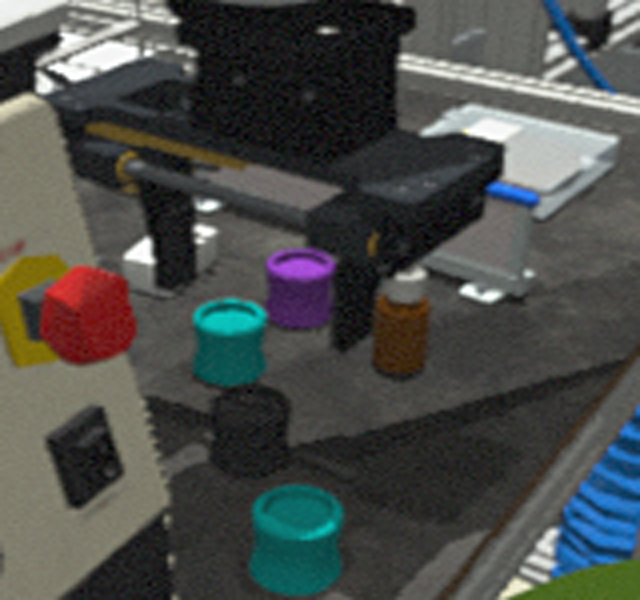

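```bash
python3 -m crank '[{"claw":-1,"dx":0,"dy":0,"dz":0.8,"ax":0,"ay":0,"az":0},{"claw":-1,"dx":0,"dy":0,"dz":0.8,"ax":0,"ay":0,"az":0},{"claw":-1,"dx":0,"dy":0,"dz":0.8,"ax":0,"ay":0,"az":0},{"claw":-1,"dx":0,"dy":0,"dz":0.5,"ax":0,"ay":0,"az":0},{"claw":-1,"dx":0,"dy":0,"dz":0.3,"ax":0,"ay":0,"az":0},{"claw":-1,"dx":0,"dy":0,"dz":0,"ax":0,"ay":0,"az":0}]' && python3 -m crank '[{"claw":1,"dx":0,"dy":0,"dz":0,"ax":0,"ay":0,"az":0},{"claw":1,"dx":0,"dy":0,"dz":0,"ax":0,"ay":0,"az":0},{"claw":1,"dx":0,"dy":0,"dz":0,"ax":0,"ay":0,"az":0},{"claw":1,"dx":0,"dy":0,"dz":0,"ax":0,"ay":0,"az":0},{"claw":1,"dx":0,"dy":0,"dz":0,"ax":0,"ay":0,"az":0},{"claw":1,"dx":0,"dy":0,"dz":0,"ax":0,"ay":0,"az":0},{"claw":1,"dx":0,"dy":0,"dz":0,"ax":0,"ay":0,"az":0},{"claw":1,"dx":0,"dy":0,"dz":0,"ax":0,"ay":0,"az":0}]' 15
```

```text
time: 10.65
ee_pos: [0.496, 0.43, 0.0213]
eef_rot: [0.708, 0.707, -0.001, 0.0]
ft_force: [-0.5, -0.4, -0.8]
width: 0.0868
grip_force: 0.0
time: 11.32
ee_pos: [0.4958, 0.4305, 0.0218]
eef_rot: [0.707, 0.707, -0.0, 0.0]
ft_force: [-0.3, 0.2, 0.3]
width: 0.0416
grip_force: 0.1
```

```bash
python3 -m crank '[{"claw":1,"dx":0,"dy":0,"dz":0,"ax":0,"ay":0,"az":0},{"claw":1,"dx":0,"dy":0,"dz":0,"ax":0,"ay":0,"az":0},{"claw":1,"dx":0,"dy":0,"dz":0,"ax":0,"ay":0,"az":0},{"claw":1,"dx":0,"dy":0,"dz":0,"ax":0,"ay":0,"az":0}]' 15
```

```text
time: 11.65
ee_pos: [0.4958, 0.4305, 0.0218]
eef_rot: [0.707, 0.707, 0.0, 0.0]
ft_force: [0.0, 0.4, 1.0]
width: 0.0385
grip_force: 15.0
```

```bash
python3 -m crank '[{"claw":1,"dx":0,"dy":0,"dz":-0.4,"ax":0,"ay":0,"az":0},{"claw":1,"dx":0,"dy":0,"dz":-0.8,"ax":0,"ay":0,"az":0},{"claw":1,"dx":0,"dy":0,"dz":-1,"ax":0,"ay":0,"az":0},{"claw":1,"dx":0,"dy":0,"dz":-1,"ax":0,"ay":0,"az":0},{"claw":1,"dx":0,"dy":0,"dz":-1,"ax":0,"ay":0,"az":0},{"claw":1,"dx":0,"dy":0,"dz":-0.8,"ax":0,"ay":0,"az":0},{"claw":1,"dx":0,"dy":0,"dz":0,"ax":0,"ay":0,"az":0},{"claw":1,"dx":0,"dy":0,"dz":0,"ax":0,"ay":0,"az":0}]' && python3 -m crank '[{"claw":1,"dx":-0.5,"dy":0.16,"dz":0,"ax":0,"ay":0,"az":0},{"claw":1,"dx":-0.8,"dy":0.16,"dz":0,"ax":0,"ay":0,"az":0},{"claw":1,"dx":-0.8,"dy":0.16,"dz":0,"ax":0,"ay":0,"az":0},{"claw":1,"dx":-0.8,"dy":0.16,"dz":0,"ax":0,"ay":0,"az":0},{"claw":1,"dx":-0.8,"dy":0.16,"dz":0,"ax":0,"ay":0,"az":0},{"claw":1,"dx":-0.8,"dy":0.16,"dz":0,"ax":0,"ay":0,"az":0},{"claw":1,"dx":-0.8,"dy":0.16,"dz":0,"ax":0,"ay":0,"az":0},{"claw":1,"dx":-0.8,"dy":0.16,"dz":0,"ax":0,"ay":0,"az":0}]'
```

```text
time: 12.32
ee_pos: [0.496, 0.4312, 0.1739]
eef_rot: [0.707, 0.707, 0.001, 0.0]
ft_force: [-0.7, 0.9, -1.3]
width: 0.0379
grip_force: 15.0
time: 12.98
ee_pos: [0.5337, 0.2459, 0.1707]
eef_rot: [0.707, 0.707, -0.001, -0.0]
ft_force: [-0.5, 0.6, 0.2]
width: 0.0378
grip_force: 15.0
```

```bash
python3 -m crank '[{"claw":1,"dx":-0.8,"dy":0.14,"dz":0,"ax":0,"ay":0,"az":0},{"claw":1,"dx":-0.8,"dy":0.14,"dz":0,"ax":0,"ay":0,"az":0},{"claw":1,"dx":-0.8,"dy":0.14,"dz":0,"ax":0,"ay":0,"az":0},{"claw":1,"dx":-0.8,"dy":0.14,"dz":0,"ax":0,"ay":0,"az":0},{"claw":1,"dx":-0.8,"dy":0.14,"dz":0,"ax":0,"ay":0,"az":0},{"claw":1,"dx":-0.8,"dy":0.14,"dz":0,"ax":0,"ay":0,"az":0},{"claw":1,"dx":-0.8,"dy":0.14,"dz":0,"ax":0,"ay":0,"az":0},{"claw":1,"dx":-0.8,"dy":0.14,"dz":0,"ax":0,"ay":0,"az":0}]' && python3 -m crank '[{"claw":1,"dx":-0.5,"dy":0,"dz":0,"ax":0,"ay":0,"az":0},{"claw":1,"dx":-0.2,"dy":0,"dz":0,"ax":0,"ay":0,"az":0},{"claw":1,"dx":0,"dy":0,"dz":0.9,"ax":0,"ay":0,"az":0},{"claw":1,"dx":0,"dy":0,"dz":0.9,"ax":0,"ay":0,"az":0},{"claw":1,"dx":0,"dy":0,"dz":0.6,"ax":0,"ay":0,"az":0},{"claw":1,"dx":0,"dy":0,"dz":0,"ax":0,"ay":0,"az":0},{"claw":1,"dx":0,"dy":0,"dz":0,"ax":0,"ay":0,"az":0}]'
python3 - <<'E'
from h import *
a=shot('scene','pics/s5.png');b=shot('top','pics/t5.png')
s=r.read_state();p=np.array(s['ee_pos']);print(p,R.from_quat(s['eef_rot']).as_matrix()[:,2].round(4),s['width'])
c=a; k=6; im=cv2.resize(cv2.imread('pics/s5.png'),None,fx=k,fy=k,interpolation=cv2.INTER_CUBIC)
def poly(P,col): cv2.polylines(im,[np.int32([[(q+.5)*k-.5 for q in proj(c,x)] for x in P])],True,col,1)
t=np.linspace(0,6.28,40); X,Y=.568,.0275; e=np.deg2rad(1.5)
for z in(p[2]-.0218,p[2]+.0182): poly([(p[0]+.02*np.cos(q),p[1]+.02*np.sin(q),z) for q in t],(0,255,255))
poly([(X+.02*np.cos(q),Y+.02*np.sin(q),.027) for q in t],(255,0,255))
for z in(0,.024): poly([(X+.059*(i*np.cos(e)-j*np.sin(e)),Y+.059*(i*np.sin(e)+j*np.cos(e)),z) for i,j in((1,1),(1,-1),(-1,-1),(-1,1))],(0,255,0))
u,v=(proj(c,(X,Y,.05))*k).astype(int)
cv2.imwrite('pics/v5.png',im[v-280:v+280,u-350:u+350])
E
```

```text
time: 13.65
ee_pos: [0.5672, 0.054, 0.1708]
eef_rot: [0.707, 0.707, -0.001, -0.001]
ft_force: [0.3, 0.1, -1.0]
width: 0.0383
grip_force: 15.0
time: 14.23
ee_pos: [0.5669, 0.0354, 0.0992]
eef_rot: [0.707, 0.708, -0.001, -0.001]
ft_force: [0.6, 0.3, 0.9]
width: 0.038
grip_force: 15.0
[0.5682815  0.03533485 0.1009733 ] [ 1.2e-03  4.0e-04 -1.0e+00] 0.038315575547372104
```

View pics/v5.png

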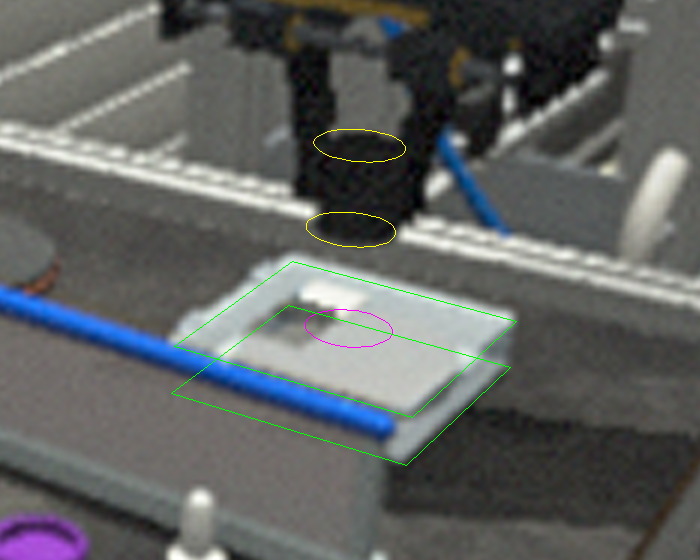

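The loupe is held about 50 mm above the shut lid. Its image sits slightly right of the prediction (centre about (367,222), predicted (351,229)). I'll check that numerically before the final correction.

```bash
python3 - <<'E'
from h import *
import pickle
s,_=pickle.load(open('cams.pkl','rb'))
im=cv2.cvtColor(cv2.imread('pics/s5.png'),cv2.COLOR_BGR2GRAY)
p=np.array([.5682,.0353,.101])
for z in(.0792,.101,.1192): print('pred',z,proj(s,(p[0],p[1],z)).round(1))
u,v=proj(s,(p[0],p[1],.09)).astype(int)
for y in range(v-16,v+14,2): print(y,u-16,im[y,u-16:u+20].tolist())
E
```

```text
pred 0.0792 [307.1 156.6]
pred 0.101 [307.9 149.1]
pred 0.1192 [308.6 142.6]
136 291 [100, 94, 95, 96, 99, 100, 60, 22, 19, 17, 22, 25, 18, 25, 89, 96, 98, 96, 98, 99, 103, 100, 93, 87, 98, 106, 61, 21, 11, 31, 23, 19, 19, 19, 37, 39]
138 291 [98, 93, 93, 96, 93, 95, 61, 29, 19, 34, 22, 28, 23, 30, 83, 96, 100, 103, 101, 104, 104, 91, 94, 99, 88, 58, 26, 25, 9, 22, 10, 4, 11, 27, 27, 30]
140 291 [97, 91, 87, 107, 125, 131, 88, 23, 32, 27, 28, 19, 43, 93, 94, 85, 87, 88, 92, 87, 88, 97, 97, 99, 67, 34, 19, 22, 14, 24, 7, 29, 63, 66, 54, 39]
142 291 [96, 97, 122, 129, 109, 96, 93, 59, 27, 29, 23, 27, 24, 34, 26, 24, 17, 26, 29, 24, 29, 27, 34, 42, 30, 18, 23, 22, 24, 24, 26, 55, 89, 160, 187, 132]
144 291 [95, 91, 94, 90, 88, 90, 83, 54, 30, 13, 20, 36, 23, 21, 24, 31, 31, 26, 27, 38, 35, 35, 33, 29, 30, 27, 29, 27, 19, 21, 48, 59, 61, 82, 87, 58]
146 291 [91, 86, 84, 88, 88, 87, 89, 59, 23, 29, 27, 6, 34, 31, 28, 34, 24, 19, 33, 31, 30, 26, 25, 30, 28, 28, 7, 7, 11, 27, 79, 73, 50, 54, 74, 93]
148 291 [156, 119, 98, 91, 89, 86, 81, 44, 8, 27, 35, 28, 26, 17, 29, 21, 23, 18, 26, 32, 33
[... 689 characters left out ...]
7, 215, 168, 168, 178, 161]
158 291 [99, 95, 95, 86, 100, 98, 95, 93, 96, 94, 90, 75, 59, 53, 47, 33, 32, 38, 30, 33, 24, 28, 40, 67, 150, 216, 233, 241, 241, 232, 204, 185, 187, 169, 160, 159]
160 291 [76, 79, 73, 71, 76, 78, 95, 102, 100, 91, 85, 86, 97, 93, 94, 93, 93, 85, 87, 88, 102, 96, 95, 97, 96, 96, 91, 94, 99, 114, 134, 166, 181, 175, 208, 235]
162 291 [84, 105, 135, 129, 166, 210, 224, 218, 216, 195, 176, 157, 139, 134, 108, 95, 93, 95, 91, 87, 93, 103, 97, 95, 89, 93, 94, 92, 91, 90, 97, 90, 93, 91, 96, 95]
164 291 [178, 210, 202, 197, 196, 191, 187, 192, 193, 193, 198, 197, 200, 219, 221, 221, 204, 188, 172, 153, 137, 109, 99, 97, 92, 95, 88, 87, 87, 102, 95, 94, 93, 95, 97, 96]
```

The loupe sits slightly to −y of the TCP: the bottom is at pixel about (308.5,155.9) against a predicted (307.1,156.6), so I estimate y≈0.0315. I'll shift −4.5 mm in y and lower to about 6 mm above the lid.

```bash
python3 -m crank '[{"claw":1,"dx":-0.15,"dy":0,"dz":0.3,"ax":0,"ay":0,"az":0},{"claw":1,"dx":0,"dy":0,"dz":0.4,"ax":0,"ay":0,"az":0},{"claw":1,"dx":0,"dy":0,"dz":0.4,"ax":0,"ay":0,"az":0},{"claw":1,"dx":0,"dy":0,"dz":0.2,"ax":0,"ay":0,"az":0},{"claw":1,"dx":0,"dy":0,"dz":0.1,"ax":0,"ay":0,"az":0},{"claw":1,"dx":0,"dy":0,"dz":0,"ax":0,"ay":0,"az":0},{"claw":1,"dx":0,"dy":0,"dz":0,"ax":0,"ay":0,"az":0}]'
python3 - <<'E'
from h import *
a=shot('scene','pics/s6.png')
s=r.read_state();p=np.array(s['ee_pos']);print(p,R.from_quat(s['eef_rot']).as_matrix()[:,2].round(4),s['width'],s['grip_force'],s['ft_force'])
k=7;im=cv2.resize(cv2.imread('pics/s6.png'),None,fx=k,fy=k,interpolation=cv2.INTER_CUBIC)
u,v=(proj(a,(.568,.0275,.04))*k).astype(int)
def poly(P,col): cv2.polylines(im,[np.int32([[(q+.5)*k-.5 for q in proj(a,x)] for x in P])],True,col,1)
t=np.linspace(0,6.28,40); X,Y=.568,.027; e=np.deg2rad(1.5)
poly([(X+.02*np.cos(q),Y+.02*np.sin(q),.033) for q in t],(255,0,255))
poly([(X+.0595*(i*np.cos(e)-j*np.sin(e)),Y+.0595*(i*np.sin(e)+j*np.cos(e)),.027) for i,j in((1,1),(1,-1),(-1,-1),(-1,1))],(0,255,0))
cv2.imwrite('pics/v6.png',im[v-260:v+200,u-300:u+300])
E
```

```text
time: 14.92
ee_pos: [0.5678, 0.0302, 0.0577]
eef_rot: [0.707, 0.707, 0.0, -0.0]
ft_force: [0.4, 0.5, -0.7]
width: 0.0383
grip_force: 15.0
[0.56806133 0.03023349 0.0580522 ] [ 5.e-04  2.e-04 -1.e+00] 0.038196421962071445 14.959659380838275 [-0.34914981  0.1041099  -0.42589633]
```

View pics/v6.png

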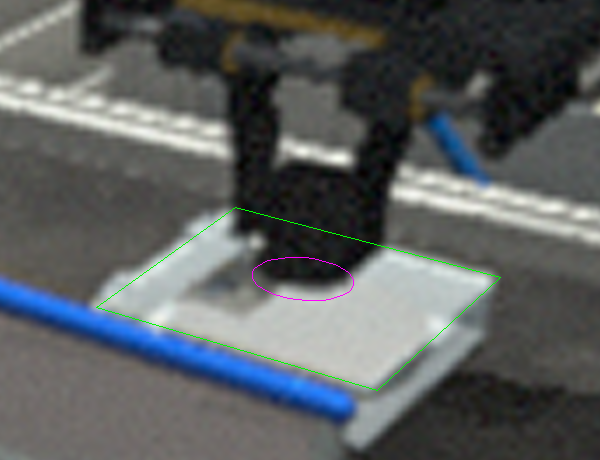

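The loupe hangs just above the shut lid with clear light between them. I'll fit its bottom edge (crop (313,282)) against the resting image to settle y and height.

```bash
cat > fit.py <<'E'
from h import *
from scipy.optimize import least_squares
import pickle
s,_=pickle.load(open('cams.pkl','rb'))
def edge(f,cols,vstart,frac=.5):
    g=cv2.GaussianBlur(cv2.cvtColor(cv2.imread(f),cv2.COLOR_BGR2GRAY),(0,0),.6).astype(float)
    out=[]
    for u in cols:
        c=g[vstart:vstart+26,u]; lo=np.median(c[:3]); j=np.argmax(c>lo+35); hi=c[j:j+4].max(); th=(lo+hi)/2
        j=np.argmax(c>th); out.append((u,vstart+j-1+(th-c[j-1])/(c[j]-c[j-1])))
    return np.array(out)
t=np.linspace(0,2*np.pi,400)
def model(x,y,z,us,rad=.02):
    P=np.array([proj(s,(x+rad*np.cos(a),y+rad*np.sin(a),z)) for a in t]); 
    P=P[P[:,1]>P[:,1].mean()]; P=P[P[:,0].argsort()]
    return np.interp(us,P[:,0],P[:,1])
def fit(E,z,x0,fixx=None):
    if fixx is None: q=least_squares(lambda p:model(p[0],p[1],z,E[:,0])-E[:,1],x0,diff_step=1e-3)
    else: q=least_squares(lambda p:model(fixx,p[0],p[1],E[:,0])-E[:,1],[x0[1],z],diff_step=1e-3)
    return q.x.round(4),np.abs(q.fun).max().round(2)
E
python3 - <<'E'
from fit import *
E=edge('pics/s0.png',range(235,251),262);print(E[:,1].round(1),fit(E,0,(.4955,.4295)))
for f,p,c in(('pics/s5.png',(.5683,.0353,.0792),range(303,314)),('pics/s6.png',(.568,.0302,.036),None)):
    u,v=proj(s,p); print(u,v)
    c=c or range(int(u)-4,int(u)+8)
    E=edge(f,c,int(v)-5);print(np.c_[E].round(1).tolist());print('xy fit',fit(E,p[2],p[:2]),'yz fit',fit(E,p[2],p[:2],p[0]),'model',model(*p,E[:,0]).round(1))
E
```

```text
[272.7 273.2 273.8 274.2 274.4 274.4 274.6 274.6 274.5 274.9 275.3 274.8
 274.2 273.7 272.  271. ] (array([0.4976, 0.4291]), np.float64(1.0))
307.08440390751787 156.6119387985218
[[303.0, 159.4], [304.0, 159.2], [305.0, 159.1], [306.0, 159.1], [307.0, 159.9], [308.0, 159.8], [309.0, 159.5], [310.0, 159.2], [311.0, 159.1], [312.0, 158.9], [313.0, 158.6]]
xy fit (array([0.5699, 0.0365]), np.float64(0.42)) yz fit (array([0.04  , 0.0808]), np.float64(0.41)) model [158.8 159.1 159.3 159.4 159.5 159.6 159.6 159.5 159.4 159.2 158.9]
306.5495509283019 170.50756274301528
[[302.0, 172.8], [303.0, 172.3], [304.0, 172.0], [305.0, 172.0], [306.0, 172.1], [307.0, 172.3], [308.0, 172.5], [309.0, 172.5], [310.0, 172.5], [311.0, 172.3], [312.0, 171.9], [313.0, 171.5]]
xy fit (array([0.5716, 0.025 ]), np.float64(1.12)) yz fit (array([0.0332, 0.0402]), np.float64(1.11)) model [172.6 173.  173.2 173.4 173.6 173.6 173.7 173.6 173.5 173.3 173.  172.5]
```

```bash
python3 -m crank '[{"claw":1,"dx":-0.04,"dy":0,"dz":0.07,"ax":0,"ay":0,"az":0},{"claw":1,"dx":0,"dy":0,"dz":0.05,"ax":0,"ay":0,"az":0},{"claw":1,"dx":0,"dy":0,"dz":0,"ax":0,"ay":0,"az":0},{"claw":1,"dx":0,"dy":0,"dz":0,"ax":0,"ay":0,"az":0},{"claw":1,"dx":0,"dy":0,"dz":0,"ax":0,"ay":0,"az":0},{"claw":1,"dx":0,"dy":0,"dz":0,"ax":0,"ay":0,"az":0}]'
python3 - <<'E'
from fit import *
a=shot('scene','pics/s7.png');shot('top','pics/t7.png')
S=r.read_state();p=np.array(S['ee_pos']);p[2]-=.0218;print(p,S['ft_force'],S['joint_vel'])
u,v=proj(s,p);E=edge('pics/s7.png',range(int(u)-2,int(u)+7),int(v)-5)
print(E.round(1).tolist(),model(*p,E[:,0]).round(1))
g=cv2.cvtColor(cv2.imread('pics/s7.png'),cv2.COLOR_BGR2GRAY)
for y in range(int(v)-3,int(v)+7): print(y,int(u)-10,g[y,int(u)-10:int(u)+14].tolist())
E
```

```text
time: 15.47
ee_pos: [0.5679, 0.0288, 0.0542]
eef_rot: [0.707, 0.707, 0.0, 0.0]
ft_force: [0.4, 0.3, -0.3]
width: 0.0379
grip_force: 15.0
[0.56784186 0.02881332 0.03240055] [ 0.17549878 -0.26503543 -0.57699963] [ 0.0003271   0.00205756  0.00094767  0.00120337  0.00124752  0.00075926
 -0.00068455]
[[304.0, 172.8], [305.0, 173.0], [306.0, 173.2], [307.0, 173.3], [308.0, 173.5], [309.0, 173.5], [310.0, 173.5], [311.0, 173.3], [312.0, 172.9]] [174.2 174.4 174.6 174.7 174.7 174.7 174.6 174.4 174.1]
168 296 [170, 141, 105, 96, 95, 57, 23, 22, 25, 33, 27, 18, 37, 27, 30, 29, 27, 15, 28, 17, 21, 37, 100, 199]
169 296 [115, 96, 90, 93, 68, 39, 26, 35, 30, 33, 21, 27, 21, 35, 31, 31, 26, 18, 21, 27, 63, 113, 160, 192]
170 296 [85, 89, 88, 91, 61, 34, 18, 30, 25, 34, 35, 34, 22, 24, 31, 28, 28, 28, 34, 72, 135, 186, 198, 196]
171 296 [80, 81, 97, 92, 85, 54, 32, 13, 26, 23, 23, 28, 28, 30, 18, 13, 21, 30, 84, 136, 183, 201, 195, 193]
172 296 [77, 83, 104, 114, 103, 80, 60, 56, 49, 35, 33, 37, 21, 25, 25, 34, 32, 76, 150, 193, 197, 196, 195, 189]
173 296 [109, 109, 130, 136, 119, 108, 103, 124, 128, 110, 100, 82, 73, 73, 75, 90, 120, 140, 181, 197, 196, 194, 192, 195]
174 296 [138, 138, 137, 141, 134, 140, 160, 187, 203, 183, 173, 157, 148, 146, 148, 163, 191, 197, 197, 197, 197, 193, 191, 193]
175 296 [151, 144, 137, 141, 149, 170, 189, 197, 200, 196, 196, 195, 201, 199, 198, 197, 198, 195, 193, 195, 194, 191, 195, 195]
176 296 [174, 168, 153, 162, 185, 200, 201, 195, 195, 193, 197, 196, 198, 196, 199, 196, 197, 194, 196, 196, 192, 194, 193, 193]
177 296 [197, 194, 187, 188, 189, 194, 196, 193, 195, 194, 192, 191, 196, 193, 194, 194, 197, 193, 190, 191, 192, 195, 192, 192]
```

```bash
python3 -c "
from bench import r
print(r.close_job())"
```

```text
the job is handed in; nothing more can be done
None
```

The job is handed in, with no verdict shown: the lid is shut and the loupe is gripped still and upright over the film, about 5.6 mm above the lid by the arm reading and up to 9 mm by the camera, and the bystanders were left alone.

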